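# Load a round tube into the cross-drilling jig

## Robot

A 7-joint arm with a two-finger parallel gripper is mounted at the origin on a cart in front of the work surface, level with it; the furniture and walls round the work are solid. World frame = base frame: x ahead of the robot, y to its left, z up, the work surface at z = 0. Lengths are in m, angles in rad, forces in N, time in s.
With the tool pointing down it reaches from about 0.4 to 0.875 m from the base axis. Payload 19.3 kg.
Tool frame: the origin (TCP) lies at the very end of the fingers, on their centre line; the grasp point (between the pads) lies 19 mm behind it; z points along the fingers, y is the line along which they close (so a half turn about z gives the same grasp; the last joint's range is limited). The gripper opens to 85 mm and grips with 20 to 120 N. Pads are 22 mm wide; open, the fingers measure 114 mm over their backs; the gripper's body (76 mm by 85 mm) begins 54 mm behind the grasp point. The pads swing forward as they close: fully open they stand 13 mm farther back than shut.
Start: joints at [1.131, 0.521, -0.036, 1.599, 0.021, 1.021, -0.113], TCP at [0.226, -0.583, 0.231] pointing down, gripper open.
Joint ranges: [-2.91, 2.91], [-0.3, 2.13], [-1.5, 1.42], [0.17, 2.43], [-1.26, 4.41], [0.16, 1.93], [-2.52, 2.52]. Speed limits (rad/s): [1.89, 1.89, 2.39, 2.39, 3.01, 3.01, 3.01].

## Interface

Orientations are given as [roll, pitch, yaw] about the fixed x, y, z axes, in that order (R = Rz(yaw) Ry(pitch) Rx(roll)).
In Python, from workcell import monitor, optics, job_done gives the robot as it stands.
- The arm moves only by the shell command python3 -m handwheel 'ROWS' [FORCE]. ROWS is JSON, a list of rows, each an object of numbers: "dx", "dy", "dz": the shift along the tool's x, y, z in cm; "wx", "wy", "wz": the turn, a rotation vector about the tool's x, y, z in rad; "claw": the opening in per cent of the stroke, from 0 (shut) to 100 (fully open). A call has 1 to 8 rows; each row shifts and turns the commanded pose from where the row before left it, along the tool's axes as they then stand; what a row does not reach is not made up. A row lasts 1/8 s, in which the tool goes at most 62.5 mm and 10.7 degrees, less where a joint would pass 70% of its speed; a pose out of reach is approached as far as the arm can. A call with a gripper value outside its range is refused whole. The fingers move at their own pace and stop on an object; FORCE is the grip in N (left out, the last holds). Time passes only in rows, so rows that do not move let the fingers close. It gives the time, the measured TCP pose, the force, the opening and the grip force at its end, in the units of the state.
- monitor.observe(): the state, without advancing time (a new reading comes with each control period).
- optics.grab_frame(name): name is "scene" or "top" or "wrist"; returns a dict with "frame" (384x512x3 uint8, blue, green, red), "fovy" (degrees; the focal length in pixels is half the picture's height over the tangent of half this angle, whatever the lens; pixels are square), "cx", "cy" (the principal point, pixels), "k1" (the pictures are not rectified: a ray, as slopes to the right and down, at radius r is drawn at 1 + k1 r^2 times it, then the intrinsics apply), "R" (3x3) and "t" (3): a world point X has camera coordinates R X + t. Camera axes: x right, y down, z forward; pixel columns grow to the right and rows downward; lengths in m; the calibration is good to about 2 mm. A picture is of the moment at which its call begins. There is no depth.
- job_done(): hands the job in; it is judged then, once.
Trained networks look in the newest picture that a camera, given by its name, has taken for a name from the list of things; names that differ only in an ending like _2 or _b are one class to them, and where a whole thing is asked for, a point or a joint stands for the part that bears it (a point fixed in the world has none). Each returns a list of dicts, best first, with "p" (0 to 1); they miss things now and then, are a little off and sometimes report something else, mostly with a low value. They report only what shows in the picture. A call takes as long as a camera call. They do not tell look-alikes from the thing itself.
- optics.masks_of(name, camera): "region" (384x512 bool, what is visible of it) and "rect" ([left, top, width, height] in pixels, round what is visible of it).
The state is a dict: "clock": time; "qpos": joint angles; "qd": joint speeds; "joint_efforts": joint torques, N m; "position": TCP position; "tool_rot": TCP orientation; "force": force on the tool from outside, world axes, zero at the start; "moment": the same for the moment, N m; "grip_width": finger opening in m; "finger_force": force on a finger pad.
Only numpy, scipy, OpenCV 4.12 (cv2) and the standard library are available. Lean on these libraries where they do the work, as an engineer would, in place of code of your own. Each camera call takes 0.05 s, during which the arm holds its last target. There are 200 camera calls.

## Task

Load the round tube into the cross-drilling jig with a fingertip alone, without gripping or lifting it: push on its top so that it rolls along the two wooden rails and drops into the notches of the steel V-blocks, then push it endwise along the V until its end is against the end stop. Then push the hinged drill plate over and press it fully down flat above the tube, ready for drilling. Leave everything else on the bench where it is.

Things in the scene. Friction and masses are not known exactly. Their poses are not given: they have to be found in the camera images.
- jig: Cross-drilling jig screwed to the bench: plywood base 195 x 255 mm, 12 mm thick, with two wooden rails, two steel V-blocks and a steel end stop with a hinged drill plate. Origin at bench height under the middle of the V. Its x axis is the tube's lengthwise direction and points to the end stop (at yaw 0 away from the robot); z is up. The tube rolls along the rails toward the jig's -y.
- tube: The loose round steel tube lying across the rails, 30 mm in diameter, 130 mm long, about 0.33 kg. Origin at its centre, which is 65 mm above the bench while it rolls on the rails (its top moves twice as far as its centre); its x axis lies along the tube, at the start roughly along the jig's x. It starts 70 to 125 mm from the V, its end 16 to 32 mm short of the stop. It soon stops when let go.
- rail_end (a point): Point half-way between the two wooden rails, level with their tops, at their outer end, where each has an end piece 14 mm higher. The rails are 16 mm wide, centred 30 mm either side of this point along the jig's x, tops 50 mm above the bench, and run 141 mm along the jig's -y to the V-blocks, which carry on flush with them.
- v_mid (a point): Middle of the V, level with the rail tops (50 mm above the bench), on the jig's y = 0. The two V-blocks are 18 mm wide, centred 30 mm either side of it along x, and reach 34 mm either side along y; nothing carries the tube past them. Their 90 degree notches are 24 mm wide at the top. The axis of a tube seated there lies 9 mm above this point, 6 mm lower than on the rails.
- stop_face (a point): Point on the end stop's face, 75 mm along the jig's x from the V's middle, where the axis of the seated tube meets it; the tube's end must come against it (sliding it along the V takes 1.5 to 4 N). The stop block is 56 mm wide along y and 75 mm high above the bench; the steel behind its face, hinge included, ends 31 mm farther on, apart from a 10 mm thick foot 45 mm long.
- leaf (a joint): Angle of the drill plate on its hinge, rad: 0 = shut, level on top of the end stop, 1 mm clear above a seated tube; 1.57 = upright; 1.6 to 1.9 at the start, leaning a little away from the tube; limit 1.95. The hinge is stiff (0.16 N m): the plate stays where it is left. Steel, 50 mm wide, 8 mm thick, 76 mm from hinge axis to free edge; a drill bush 53 mm from the axis stands 4 mm above it.
- leaf_hinge (a point): Middle of the drill plate's hinge axis, which is parallel to the jig's y axis, 99 mm along the jig's x from the V's middle and 79.5 mm above the bench. The plate shuts toward the jig's -x: its free edge swings up, over and down on to the tube.
- leaf_edge (a point): Middle of the free edge of the drill plate, half-way through its thickness, 76 mm from the hinge axis. It moves with the plate.
- oil_can: Red oil can, 64 mm wide, 140 mm tall, standing behind the jig; leave it. Origin at its foot.
- hex_nut_big: Large steel hexagon nut, 35 mm, 16 mm high, beside the jig; leave it. Origin at its underside.
- padlock: Brass padlock lying beside the jig, 59 x 38 x 13 mm; leave it. Origin at its underside.
- spring_clamp: Orange spring clamp, 100 x 55 x 16 mm, lying on the bench to the right; leave it.
- tape_roll: Roll of tape, 74 mm across, 25 mm high, on the bench to the right; leave it.
- blank_1: Another tube like the first, 30 mm in diameter and 130 mm long, standing on end on the bench at the left; leave it. Origin at its centre.
- blank_2: A third tube of the same size, standing on end beside blank_1; leave it. Origin at its centre.
Mind the look-alikes: they are no part of the job. Leave any red or yellow look-alike of the tube alone.

How it is judged:
On the way, in this order (a step that is already met when the one before it is completed fails the run):
1. the tube rolls on the rails: it has turned at least 100 degrees about its own axis while the drill plate is still open (angle between tube's own z axis and vertical above 1.75 rad and value of joint leaf above 0.8 rad).
2. the tube lies in the V with its end against the stop while the drill plate is still open (y of tube in the frame of jig between -0.003 and 0.003 m and z of tube in the frame of jig below 0.0612 m and x of tube in the frame of jig above 0.007 m and angle between the x axis of tube and the x axis of jig, either way round below 0.04 rad and value of joint leaf above 0.8 rad), for 0.2 s.
At the end, for the whole second after the job is handed in: The tube lies at rest in both notches of the V (axis within 3 mm of the V's middle and 2 mm of its seated height, within 0.04 rad of its direction), its end within 3 mm of the end stop, and the drill plate is shut to within 0.06 rad (y of tube in the frame of jig between -0.003 and 0.003 m and z of tube in the frame of jig below 0.0612 m and x of tube in the frame of jig above 0.007 m and angle between the x axis of tube and the x axis of jig, either way round below 0.04 rad and value of joint leaf below 0.06 rad and linear speed of tube below 0.01 m/s); the robot touches nothing.
It fails at once if the tube is lifted more than 10 mm above its rolling height (z of tube in the frame of jig above 0.075 m).
It fails at once if the tube falls off the jig (z of tube in the frame of jig below 0.052 m).
It fails at once if another thing on the bench is shifted more than 30 mm (distance of any of oil_can, hex_nut_big, padlock, spring_clamp, tape_roll, blank_1, blank_2 from where it was at the start of the episode above 0.03 m).
It also fails if it takes over 67 s, if anything falls off the work surface, if the arm or the gripper's body presses on something with over 40 N, if the wrist force passes 120 N, or if a joint passes its speed limit or range.

## Working session

There is one attempt and no reset: what is moved stays moved. The work goes in short steps, Python scripts to look and compute and a shell command to move; the robot and the scene stay as the last step left them, time stands still between calls to the robot, and variables do not carry over. Pictures are saved under pics/ and viewed, at most 11 in all, crops included, and the job is handed in when it is done.

```bash
mkdir -p pics
cat > h.py <<'E'
import numpy as np,cv2
from workcell import monitor,optics,job_done
def K(c):
    f=c["frame"].shape[0]/2/np.tan(np.radians(c["fovy"])/2)
    return f
def proj(c,X):
    X=np.atleast_2d(X)@np.array(c["R"]).T+c["t"]
    s=X[:,:2]/X[:,2:]; r2=(s**2).sum(1,keepdims=True)
    return s*(1+c["k1"]*r2)*K(c)+[c["cx"],c["cy"]]
def ray(c,uv,z):
    "intersect pixel rays with plane height z"
    d=(np.atleast_2d(uv).astype(float)-[c["cx"],c["cy"]])/K(c); s=d.copy()
    for _ in range(20): s=d/(1+c["k1"]*(s**2).sum(1,keepdims=True))
    R=np.array(c["R"]); D=np.c_[s,np.ones(len(s))]@R; C=-R.T@np.array(c["t"])
    return C+D*((z-C[2])/D[:,2:])
E
python3 - <<'E'
from h import *
s=monitor.observe();print(s["clock"],s["position"],s["tool_rot"],s["grip_width"])
ims=[]
for n in ("scene","top"):
    c=optics.grab_frame(n);cv2.imwrite(f"pics/{n}0.png",c["frame"])
    R=np.array(c["R"]);print(n,-R.T@c["t"],R[2])
    for o in ("tube","jig","leaf","rail_end","oil_can"):
        try: print(o,[(round(m["p"],2),m["rect"]) for m in optics.masks_of(o,n)])
        except Exception as e: print(o,e)
E
```

```text
0.0 [ 0.22572622 -0.58246807  0.23072782] [-3.14048042e+00  1.12935334e-04  3.69773234e-01] 0.08523217366189581
scene [-0.40836528  0.63598372  1.12750198] [ 0.6074645  -0.43051572 -0.66756505]
tube [(0.86, [240.1, 202.2, 32.3, 22.2]), (0.81, [179.4, 226.8, 27.4, 25.2]), (0.72, [212.0, 162.0, 82.5, 84.0]), (0.54, [303.0, 230.8, 30.6, 9.8])]
jig [(0.95, [212.9, 167.0, 79.8, 77.6])]
leaf [(0.74, [242.6, 164.2, 9.1, 22.9])]
rail_end [(0.59, [212.4, 167.0, 83.5, 80.9])]
oil_can [(0.57, [202.3, 183.2, 14.4, 36.9])]
top [ 0.29890886 -0.01161843  1.24816919] [ 0.1871406  -0.0152331  -0.98221502]
tube [(0.93, [292.6, 239.0, 27.4, 32.9]), (0.88, [170.7, 173.3, 38.0, 15.1]), (0.61, [243.4, 174.7, 24.4, 41.5])]
jig [(0.61, [221.7, 145.8, 84.3, 79.6])]
leaf [(0.75, [265.6, 142.3, 18.2, 18.3])]
rail_end [(0.55, [221.7, 147.9, 82.8, 75.7])]
oil_can [(0.86, [221.6, 145.9, 16.7, 19.7])]
```

View pics/scene0.png

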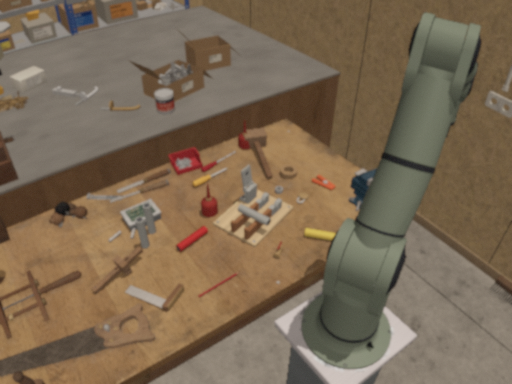

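View pics/top0.png

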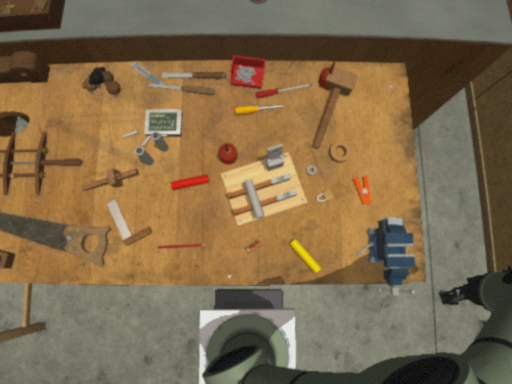

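The tool is at the bottom right. In the top view the jig is centred near (263,187), with the tube at about (254,198) across the rails. The drill plate is at (275,152) and the oil can at (228,153).

Run:
```python
from h import *
c=optics.grab_frame("top")
im=cv2.resize(c["frame"][138:230,212:330],None,fx=6.5,fy=6.5,interpolation=cv2.INTER_CUBIC)
cv2.imwrite("pics/top1.png",im)
d=optics.grab_frame("scene")
im=cv2.resize(d["frame"][155:250,200:305],None,fx=6,fy=6,interpolation=cv2.INTER_CUBIC);cv2.imwrite("pics/scene1.png",im)
```

```text
(no output)
```

View pics/top1.png

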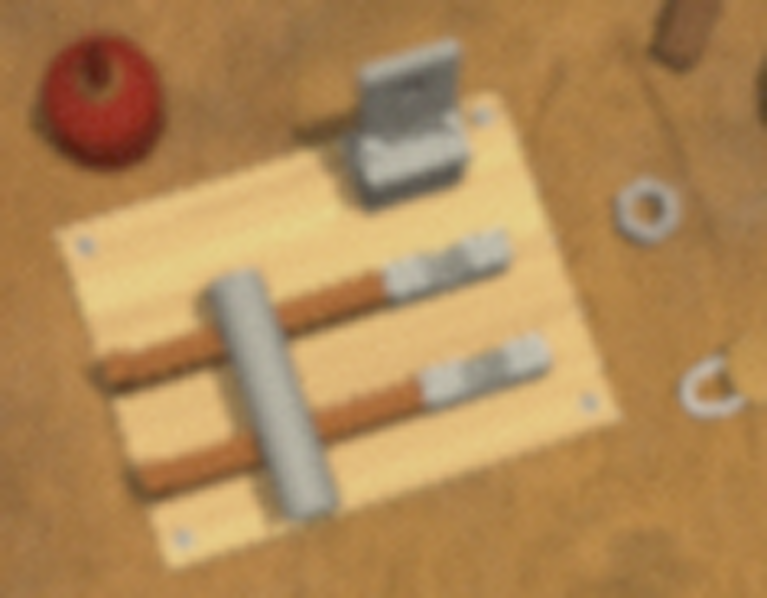

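View pics/scene1.png

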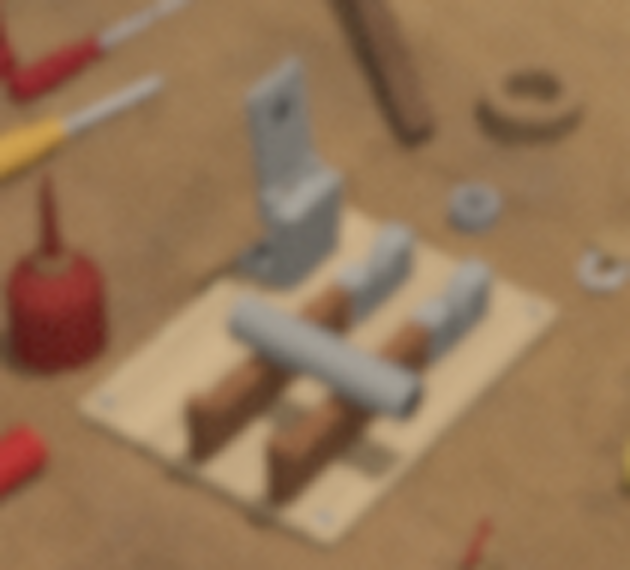

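In the top crop the tube runs from (235,275) to (308,515). V-block corners are at (383,265), (509,265), (420,372) and (550,366). The stop is at (415,170) and the plate leans back above it. I'll fit the jig pose to these points.

```bash
cat > fit.py <<'E'
from h import *
from scipy.optimize import least_squares
T=optics.grab_frame("top");S=optics.grab_frame("scene")
tp=lambda u:(np.array(u,float)+.5)/6.5-.5+[212,138]
sp=lambda u:(np.array(u,float)+.5)/6-.5+[200,155]
V=np.array([[39,34],[21,34],[39,-34],[21,-34],[-21,34],[-39,34],[-21,-34],[-39,-34]])/1e3
Vp=tp([(383,265),(390,300),(502,233),(509,265),(420,372),(427,408),(543,335),(550,366)])
B=np.array([[97.5,127.5],[97.5,-127.5],[-97.5,-127.5],[-97.5,127.5]])/1e3
Bt=tp([(55,233),(497,92),(622,418),(170,570)]);Bs=sp([(80,405),(345,210),(555,310),(325,545)])
def W(p,xy,z):
    c,s=np.cos(p[2]),np.sin(p[2]);xy=np.asarray(xy)
    return np.c_[xy@np.array([[c,s],[-s,c]])+p[:2],np.full(len(xy),z)]
def res(p):
    b=W(p,B+p[3:5],.012)
    return np.r_[(proj(T,W(p,V,.05))-Vp).ravel(),(proj(T,b)-Bt).ravel(),(proj(S,b)-Bs).ravel()]
r=least_squares(res,[.5,-.05,.25,0,0]);p=r.x
print("jig",p,"rms px",np.sqrt(np.mean(r.fun**2)));print(res(p).reshape(-1,2).round(1).tolist())
e=ray(T,tp([(237,275),(310,508)]),.068);print("tube ends",e, np.linalg.norm(e[1]-e[0]))
c,s=np.cos(p[2]),np.sin(p[2]);print("in jig",(e[:,:2]-p[:2])@np.array([[c,-s],[s,c]]))
# leaf: edge corner midpoint in top and scene, per angle
for a in (1.6,1.7,1.8,1.9):
    q=W(p,[[.099-.076*np.cos(a),y] for y in (-.025,.025)],.0795+.076*np.sin(a))
    print(a,((proj(T,q)-[212,138])*6.5).round(),((proj(S,q)-[200,155])*6).round())
E
python3 fit.py
```

```text
jig [ 0.55950845 -0.12257903  0.30845177  0.02148355  0.06130807] rms px 0.9712667447569895
[[-0.4, 0.4], [0.2, -0.0], [0.1, -0.6], [0.8, -0.6], [-0.5, 0.5], [0.1, -0.1], [-0.4, 0.1], [0.2, 0.3], [0.5, -0.1], [1.0, 0.4], [0.0, 1.6], [-0.5, 0.8], [-0.6, -0.3], [-3.7, -2.5], [1.4, 0.2], [0.3, -0.4]]
tube ends [[ 0.57840805 -0.00360445  0.068     ]
 [ 0.45748815 -0.04021098  0.068     ]] 0.12633946260154252
in jig [[ 0.05412638  0.10762193]
 [-0.07219982  0.10945238]]
1.6 [[463.  60.]
 [366.  90.]] [[304.  61.]
 [255.  99.]]
1.7 [[458.  46.]
 [361.  76.]] [[294.  57.]
 [246.  96.]]
1.8 [[453.  33.]
 [356.  63.]] [[285.  55.]
 [236.  93.]]
1.9 [[448.  21.]
 [351.  51.]] [[276.  53.]
 [227.  91.]]
```

The jig is at (0.560, -0.123) with yaw 0.308. The tube lies at jig (-0.009, 0.108) and the leaf is at about 1.68 rad, all consistent with the given sizes. I'll move with tool x along jig x, so tool +y is the rolling direction.

```bash
python3 -m handwheel '[{"dz":-3,"wz":0.062,"claw":0},{"dx":4,"dy":-4},{"dx":4,"dy":-4},{"dx":4,"dy":-4},{"dx":4,"dy":-4},{"dx":4,"dy":-4},{"dx":4,"dy":-4},{"dx":4,"dy":-4}]'; python3 -m handwheel '[{"dx":4,"dy":-4},{"dx":4,"dy":-4},{"dx":4,"dy":-4},{"dz":4},{"dz":4}]'
cat > st.py <<'E'
from h import *
p=np.array([0.5595,-0.1226,0.3085])
def J(w):
    c,s=np.cos(p[2]),np.sin(p[2]);return (np.atleast_2d(w)[:,:2]-p[:2])@np.array([[c,-s],[s,c]])
def st():
    s=monitor.observe();print("t",round(s["clock"],2),"jig mm",(J(s["position"])*1e3).round(1),"z",(s["position"][2]*1e3).round(1),"rot",np.round(s["tool_rot"],3),"F",np.round(s["force"],1),"w",round(s["grip_width"],3))
E
python3 - <<'E'
from st import *
st()
c=optics.grab_frame("wrist");cv2.imwrite("pics/w1.png",c["frame"])
E
```

```text
t 0.8 jig mm [[-457.6 -337.1]] z 231.3 rot [-3.142  0.     0.37 ] F [-0.4 -0.3  0.2] w 0.085schema error: expected keys dx, dy, dz, wx, wy, wz, claw
schema error: expected keys dx, dy, dz, wx, wy, wz, claw
```

View pics/w1.png

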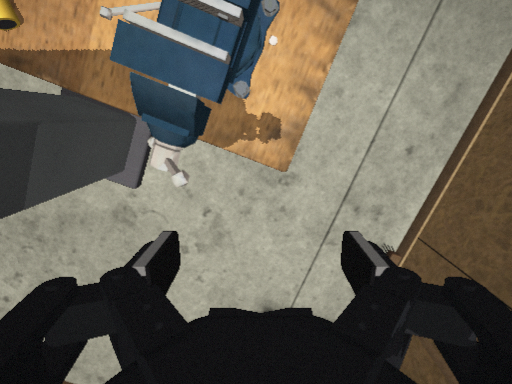

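The wrist view shows the vise ahead and to the left, near (190,60), and the arm hasn't moved. The rows need every key, so I'll resend them complete, after first rising clear of the vise.

```bash
python3 -m handwheel '[{"dx":0,"dy":0,"dz":-5,"wx":0,"wy":0,"wz":0.062,"claw":0},{"dx":4,"dy":-4,"dz":0,"wx":0,"wy":0,"wz":0,"claw":0},{"dx":4,"dy":-4,"dz":0,"wx":0,"wy":0,"wz":0,"claw":0},{"dx":4,"dy":-4,"dz":0,"wx":0,"wy":0,"wz":0,"claw":0},{"dx":4,"dy":-4,"dz":0,"wx":0,"wy":0,"wz":0,"claw":0},{"dx":4,"dy":-4,"dz":0,"wx":0,"wy":0,"wz":0,"claw":0},{"dx":4,"dy":-4,"dz":0,"wx":0,"wy":0,"wz":0,"claw":0},{"dx":4,"dy":-4,"dz":0,"wx":0,"wy":0,"wz":0,"claw":0}]'; python3 -c "from st import *;st()"
```

```text
clock: 1.85
position: [0.4085, -0.2294, 0.2816]
tool_rot: [3.141, -0.0, 0.308]
force: [0.9, -1.1, 1.3]
grip_width: 0.0003
finger_force: 0.0
t 1.85 jig mm [[-176.3  -55.9]] z 281.6 rot [ 3.141 -0.     0.308] F [ 0.9 -1.1  1.3] w 0.0
```

```bash
python3 -m handwheel '[{"dx":4,"dy":-4.2,"dz":0,"wx":0,"wy":0,"wz":0,"claw":0},{"dx":4,"dy":-4.2,"dz":0,"wx":0,"wy":0,"wz":0,"claw":0},{"dx":4,"dy":-4.2,"dz":0,"wx":0,"wy":0,"wz":0,"claw":0},{"dx":4,"dy":-4.2,"dz":0,"wx":0,"wy":0,"wz":0,"claw":0},{"dx":0,"dy":-0.6,"dz":5,"wx":0,"wy":0,"wz":0,"claw":0},{"dx":0,"dy":0,"dz":0,"wx":0,"wy":0,"wz":0,"claw":0}]'
python3 - <<'E'
from st import *
st()
c=optics.grab_frame("wrist");cv2.imwrite("pics/w2.png",c["frame"])
for o in ("tube",):
    for m in optics.masks_of(o,"wrist"):
        r=m["region"].astype(np.uint8);cn=max(cv2.findContours(r,0,2)[0],key=cv2.contourArea)
        b=cv2.boxPoints(cv2.minAreaRect(cn));w=ray(c,b,.065);print(o,m["p"],m["rect"],b.round().tolist(),(J(w)*1e3).round(1).tolist())
q=[[0,.0,.05],[.039,.034,.05],[.039,-.034,.05],[-.039,.034,.05],[-.039,-.034,.05],[.039,.175,.05]]
cc,ss=np.cos(p[2]),np.sin(p[2])
q=np.array([[p[0]+cc*a-ss*b,p[1]+ss*a+cc*b,z] for a,b,z in q]);print(proj(c,q).round(1).tolist())
E
```

```text
clock: 2.6
position: [0.506, -0.0164, 0.2293]
tool_rot: [-3.14, 0.005, 0.309]
force: [0.3, -0.2, 1.4]
grip_width: 0.0001
finger_force: 0.0
t 2.6 jig mm [[-18.7 117.4]] z 229.3 rot [-3.14   0.005  0.309] F [ 0.3 -0.2  1.4] w 0.0
tube 0.84 [254.5, 111.3, 28.6, 116.5] [[255.0, 113.0], [281.0, 113.0], [281.0, 226.0], [255.0, 226.0]] [[51.4, 122.4], [51.4, 94.0], [-81.7, 91.2], [-81.8, 123.0]]
tube 0.63 [360.3, 16.7, 99.5, 51.5] [[356.0, 25.0], [459.0, 19.0], [461.0, 65.0], [358.0, 71.0]] [[137.0, 20.2], [142.0, -82.7], [99.4, -93.6], [93.9, 13.5]]
tube 0.61 [48.7, 35.0, 121.4, 36.4] [[45.0, 60.0], [48.0, 32.0], [170.0, 46.0], [167.0, 74.0]] [[104.2, 341.9], [130.9, 332.9], [118.0, 209.7], [90.7, 215.5]]
[[357.6, 157.8], [331.6, 124.3], [390.2, 124.3], [327.1, 189.2], [382.1, 189.2], [210.0, 124.2]]
```

View pics/w2.png

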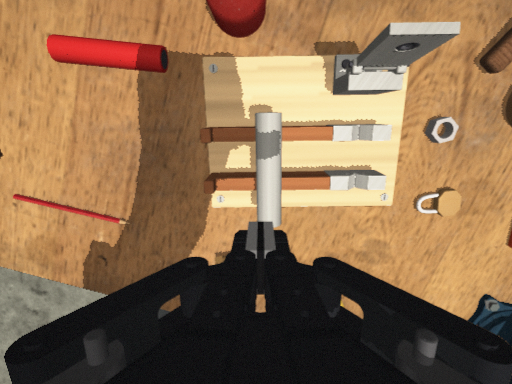

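The view confirms the fit: the V-block corners at about (333,126) and (390,125) fall within 2 px of the prediction. The tube is at jig y ≈ 108 and its far end at x ≈ 52. Now I'll go down close to its top.

```bash
python3 -m handwheel '[{"dx":0.9,"dy":0,"dz":5,"wx":0,"wy":0,"wz":0,"claw":0},{"dx":0,"dy":0,"dz":5,"wx":0,"wy":0,"wz":0,"claw":0},{"dx":0,"dy":0,"dz":4,"wx":0,"wy":0,"wz":0,"claw":0},{"dx":0,"dy":0,"dz":0.5,"wx":0,"wy":0,"wz":0,"claw":0},{"dx":0,"dy":0,"dz":0,"wx":0,"wy":0,"wz":0,"claw":0}]'; python3 -c "from st import *;st()"; python3 -m handwheel '[{"dx":0,"dy":0,"dz":0.3,"wx":0,"wy":0,"wz":0,"claw":0},{"dx":0,"dy":0,"dz":0.2,"wx":0,"wy":0,"wz":0,"claw":0},{"dx":0,"dy":0,"dz":0.1,"wx":0,"wy":0,"wz":0,"claw":0}]'; python3 -c "from st import *;st()"
```

```text
clock: 3.32
position: [0.5174, -0.0146, 0.0881]
tool_rot: [3.141, -0.002, 0.307]
force: [0.6, -1.0, 0.1]
grip_width: -0.0001
finger_force: 0.0
t 3.33 jig mm [[ -7.4 115.7]] z 88.1 rot [ 3.141e+00 -2.000e-03  3.070e-01] F [ 0.6 -1.   0.1] w -0.0
clock: 3.7
position: [0.5165, -0.0141, 0.0807]
tool_rot: [3.141, -0.001, 0.308]
force: [0.0, 0.6, -0.4]
grip_width: -0.0001
finger_force: 0.0
t 3.7 jig mm [[ -8.1 116.4]] z 80.7 rot [ 3.141e+00 -1.000e-03  3.080e-01] F [ 0.   0.6 -0.4] w -0.0
```

```bash
for i in 1; do python3 -m handwheel '[{"dx":0,"dy":0,"dz":0.1,"wx":0,"wy":0,"wz":0,"claw":0},{"dx":0,"dy":0,"dz":0.1,"wx":0,"wy":0,"wz":0,"claw":0},{"dx":0,"dy":0,"dz":0,"wx":0,"wy":0,"wz":0,"claw":0}]'; done; python3 -c "from st import *;st()"
```

```text
clock: 4.08
position: [0.5165, -0.014, 0.0792]
tool_rot: [3.141, -0.001, 0.308]
force: [-5.7, 0.2, 22.0]
grip_width: -0.0001
finger_force: 10.8
t 4.08 jig mm [[ -8.  116.5]] z 79.2 rot [ 3.141e+00 -1.000e-03  3.080e-01] F [-5.7  0.2 22. ] w -0.0
```

```bash
python3 -m handwheel '[{"dx":0,"dy":0.3,"dz":-0.05,"wx":0,"wy":0,"wz":0,"claw":0},{"dx":0,"dy":0.6,"dz":0,"wx":0,"wy":0,"wz":0,"claw":0},{"dx":0,"dy":0.6,"dz":0,"wx":0,"wy":0,"wz":0,"claw":0},{"dx":0,"dy":0.6,"dz":0,"wx":0,"wy":0,"wz":0,"claw":0}]'
python3 - <<'E'
from st import *
st()
c=optics.grab_frame("wrist")
for m in optics.masks_of("tube","wrist")[:1]:
    r=m["region"].astype(np.uint8);cn=max(cv2.findContours(r,0,2)[0],key=cv2.contourArea)
    b=cv2.boxPoints(cv2.minAreaRect(cn));w=ray(c,b,.065);print(m["p"],m["rect"],b.round().tolist(),(J(w)*1e3).round(1).tolist())
cv2.imwrite("pics/w3.png",c["frame"])
E
```

```text
clock: 4.58
position: [0.5233, -0.0343, 0.0797]
tool_rot: [3.141, -0.001, 0.308]
force: [-1.9, 0.3, 16.2]
grip_width: -0.0
finger_force: 8.5
t 4.58 jig mm [[-7.7 95.2]] z 79.7 rot [ 3.141e+00 -1.000e-03  3.080e-01] F [-1.9  0.3 16.2] w -0.0
0.88 [229.6, 125.1, 52.3, 187.5] [[228.0, 129.0], [280.0, 127.0], [285.0, 232.0], [233.0, 234.0]] [[52.2, 112.5], [53.5, 82.8], [-11.2, 78.6], [-12.7, 111.5]]
```

View pics/w3.png

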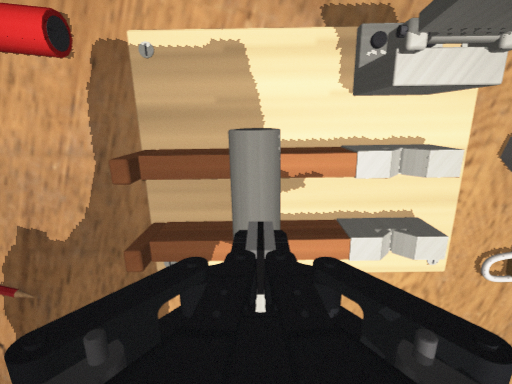

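It rolls without slipping: the tube's axis is now at y ≈ 97.5, and it moves half as far as the tip. I'll carry on in strokes.

```bash
python3 -m handwheel '[{"dx":0,"dy":0.5,"dz":0,"wx":0,"wy":0,"wz":0,"claw":0},{"dx":0,"dy":0.5,"dz":0,"wx":0,"wy":0,"wz":0,"claw":0},{"dx":0,"dy":0,"dz":0,"wx":0,"wy":0,"wz":0,"claw":0},{"dx":0,"dy":0,"dz":-0.4,"wx":0,"wy":0,"wz":0,"claw":0},{"dx":0,"dy":-1.5,"dz":0,"wx":0,"wy":0,"wz":0,"claw":0},{"dx":0,"dy":0,"dz":0.4,"wx":0,"wy":0,"wz":0,"claw":0},{"dx":0,"dy":0,"dz":0,"wx":0,"wy":0,"wz":0,"claw":0}]'; python3 -m handwheel '[{"dx":0,"dy":0.6,"dz":0,"wx":0,"wy":0,"wz":0,"claw":0},{"dx":0,"dy":0.8,"dz":0,"wx":0,"wy":0,"wz":0,"claw":0},{"dx":0,"dy":0.8,"dz":0,"wx":0,"wy":0,"wz":0,"claw":0},{"dx":0,"dy":0.8,"dz":0,"wx":0,"wy":0,"wz":0,"claw":0},{"dx":0,"dy":0,"dz":0,"wx":0,"wy":0,"wz":0,"claw":0}]'
cat > look.py <<'E'
from st import *
st()
c=optics.grab_frame("wrist")
for m in optics.masks_of("tube","wrist")[:2]:
    r=m["region"].astype(np.uint8);cn=max(cv2.findContours(r,0,2)[0],key=cv2.contourArea)
    b=cv2.boxPoints(cv2.minAreaRect(cn));w=ray(c,b,.065);j=J(w)*1e3;j=j[np.argsort(-j[:,0])];print(round(m["p"],2),"far end",j[:2].mean(0).round(1),"near",j[2:].mean(0).round(1))
E
python3 look.py
```

```text
clock: 5.55
position: [0.5213, -0.0285, 0.0791]
tool_rot: [-3.142, -0.001, 0.309]
force: [-3.1, 1.8, 16.7]
grip_width: 0.0
finger_force: 8.2
clock: 6.18
position: [0.5313, -0.0585, 0.0795]
tool_rot: [3.14, -0.002, 0.307]
force: [-0.6, -1.6, 19.5]
grip_width: 0.0
finger_force: 9.9
t 6.17 jig mm [[-7.4 69.6]] z 79.5 rot [ 3.14e+00 -2.00e-03  3.07e-01] F [-0.6 -1.6 19.5] w 0.0
0.92 far end [113.6 192.4] near [ 90.2 197.8]
0.85 far end [53.1 76.1] near [-24.9  77.2]
```

```bash
for k in 1; do python3 -m handwheel '[{"dx":0,"dy":0,"dz":-0.4,"wx":0,"wy":0,"wz":0,"claw":0},{"dx":0,"dy":-1.5,"dz":0,"wx":0,"wy":0,"wz":0,"claw":0},{"dx":0,"dy":0,"dz":0.4,"wx":0,"wy":0,"wz":0,"claw":0},{"dx":0,"dy":0.6,"dz":0,"wx":0,"wy":0,"wz":0,"claw":0},{"dx":0,"dy":0.8,"dz":0,"wx":0,"wy":0,"wz":0,"claw":0},{"dx":0,"dy":0.8,"dz":0,"wx":0,"wy":0,"wz":0,"claw":0},{"dx":0,"dy":0.8,"dz":0,"wx":0,"wy":0,"wz":0,"claw":0},{"dx":0,"dy":0,"dz":0,"wx":0,"wy":0,"wz":0,"claw":0}]';  python3 look.py; done
python3 -m handwheel '[{"dx":0,"dy":0,"dz":-0.4,"wx":0,"wy":0,"wz":0,"claw":0},{"dx":0,"dy":-1.5,"dz":0,"wx":0,"wy":0,"wz":0,"claw":0},{"dx":0,"dy":0,"dz":0.4,"wx":0,"wy":0,"wz":0,"claw":0},{"dx":0,"dy":0.6,"dz":0,"wx":0,"wy":0,"wz":0,"claw":0},{"dx":0,"dy":0.8,"dz":0,"wx":0,"wy":0,"wz":0,"claw":0},{"dx":0,"dy":0.8,"dz":0,"wx":0,"wy":0,"wz":0,"claw":0},{"dx":0,"dy":0.8,"dz":0,"wx":0,"wy":0,"wz":0,"claw":0},{"dx":0,"dy":0,"dz":0,"wx":0,"wy":0,"wz":0,"claw":0}]';  python3 look.py
```

```text
clock: 7.28
position: [0.5358, -0.0729, 0.0796]
tool_rot: [3.14, -0.002, 0.307]
force: [-2.3, -1.7, 22.2]
grip_width: 0.0001
finger_force: 11.2
t 7.28 jig mm [[-7.5 54.5]] z 79.6 rot [ 3.14e+00 -2.00e-03  3.07e-01] F [-2.3 -1.7 22.2] w 0.0
0.73 far end [53.2 59.6] near [-21.8  58.6]
0.68 far end [110.4 182.9] near [ 90.2 187.8]
clock: 8.38
position: [0.5404, -0.0874, 0.0796]
tool_rot: [3.14, -0.002, 0.307]
force: [-2.1, -1.7, 22.3]
grip_width: 0.0001
finger_force: 11.3
t 8.38 jig mm [[-7.5 39.4]] z 79.6 rot [ 3.14e+00 -2.00e-03  3.07e-01] F [-2.1 -1.7 22.3] w 0.0
0.72 far end [116.   56.3] near [-40.7  59. ]
```

```bash
python3 -m handwheel '[{"dx":0,"dy":0,"dz":-0.4,"wx":0,"wy":0,"wz":0,"claw":0},{"dx":0,"dy":-1.5,"dz":0,"wx":0,"wy":0,"wz":0,"claw":0},{"dx":0,"dy":0,"dz":0.4,"wx":0,"wy":0,"wz":0,"claw":0},{"dx":0,"dy":0.6,"dz":0,"wx":0,"wy":0,"wz":0,"claw":0},{"dx":0,"dy":0.8,"dz":0,"wx":0,"wy":0,"wz":0,"claw":0},{"dx":0,"dy":0.8,"dz":0,"wx":0,"wy":0,"wz":0,"claw":0},{"dx":0,"dy":0.8,"dz":0,"wx":0,"wy":0,"wz":0,"claw":0},{"dx":0,"dy":0,"dz":0,"wx":0,"wy":0,"wz":0,"claw":0}]';  python3 look.py
python3 - <<'E'
from st import *
c=optics.grab_frame("wrist");cv2.imwrite("pics/w4.png",c["frame"])
E
```

```text
clock: 9.48
position: [0.545, -0.1019, 0.0796]
tool_rot: [3.14, -0.002, 0.307]
force: [-1.1, -1.3, 20.9]
grip_width: -0.0001
finger_force: 10.5
t 9.47 jig mm [[-7.6 24.1]] z 79.6 rot [ 3.14e+00 -2.00e-03  3.07e-01] F [-1.1 -1.3 20.9] w -0.0
0.61 far end [53.6 26.9] near [-11.6  26.4]
```

View pics/w4.png

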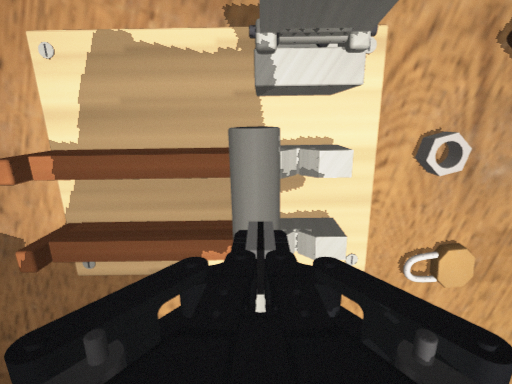

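The tube is at y ≈ 27, square across the V-blocks, with the notches just to its right. Next stroke.

```bash
python3 -m handwheel '[{"dx":0,"dy":0,"dz":-0.4,"wx":0,"wy":0,"wz":0,"claw":0},{"dx":0,"dy":-1.0,"dz":0,"wx":0,"wy":0,"wz":0,"claw":0},{"dx":0,"dy":0,"dz":0.4,"wx":0,"wy":0,"wz":0,"claw":0},{"dx":0,"dy":0.6,"dz":0,"wx":0,"wy":0,"wz":0,"claw":0},{"dx":0,"dy":0.8,"dz":0,"wx":0,"wy":0,"wz":0,"claw":0},{"dx":0,"dy":0.8,"dz":0,"wx":0,"wy":0,"wz":0,"claw":0},{"dx":0,"dy":0.6,"dz":0,"wx":0,"wy":0,"wz":0,"claw":0},{"dx":0,"dy":0,"dz":0,"wx":0,"wy":0,"wz":0,"claw":0}]';  python3 look.py
```

```text
clock: 10.62
position: [0.5503, -0.1187, 0.0796]
tool_rot: [3.14, -0.002, 0.307]
force: [-2.6, -2.6, 21.2]
grip_width: 0.0
finger_force: 10.7
t 10.62 jig mm [[-7.6  6.6]] z 79.6 rot [ 3.14e+00 -2.00e-03  3.07e-01] F [-2.6 -2.6 21.2] w 0.0
0.95 far end [54.2 12. ] near [-20.7   9.1]
```

```bash
python3 -m handwheel '[{"dx":0,"dy":0,"dz":-0.4,"wx":0,"wy":0,"wz":0,"claw":0},{"dx":0,"dy":-1.1,"dz":0,"wx":0,"wy":0,"wz":0,"claw":0},{"dx":0,"dy":0,"dz":0.4,"wx":0,"wy":0,"wz":0,"claw":0},{"dx":0,"dy":0.4,"dz":0,"wx":0,"wy":0,"wz":0,"claw":0},{"dx":0,"dy":0.5,"dz":0,"wx":0,"wy":0,"wz":0,"claw":0},{"dx":0,"dy":0.5,"dz":0,"wx":0,"wy":0,"wz":0,"claw":0},{"dx":0,"dy":0.5,"dz":0,"wx":0,"wy":0,"wz":0,"claw":0},{"dx":0,"dy":0,"dz":0,"wx":0,"wy":0,"wz":0,"claw":0}]';  python3 look.py
```

```text
clock: 11.72
position: [0.5515, -0.1258, 0.0784]
tool_rot: [-3.141, 0.001, 0.307]
force: [-0.8, -0.2, 0.3]
grip_width: 0.0001
finger_force: 0.0
t 11.72 jig mm [[-8.6 -0.6]] z 78.4 rot [-3.141e+00  1.000e-03  3.070e-01] F [-0.8 -0.2  0.3] w 0.0
0.75 far end [54.6 -2.1] near [-9.7 -2.1]
```

The contact force has gone to zero and the tube now reads y ≈ -2, so it has dropped into the V. Now round to its near end.

```bash
python3 -m handwheel '[{"dx":0,"dy":0,"dz":-3,"wx":0,"wy":0,"wz":0,"claw":0},{"dx":-4.8,"dy":0,"dz":0,"wx":0,"wy":0,"wz":0,"claw":0},{"dx":-4.8,"dy":0,"dz":0,"wx":0,"wy":0,"wz":0,"claw":0},{"dx":-0.4,"dy":0,"dz":0,"wx":0,"wy":0,"wz":0,"claw":0},{"dx":0,"dy":0,"dz":0,"wx":0,"wy":0,"wz":0,"claw":0}]'; python3 look.py
python3 - <<'E'
from st import *
c=optics.grab_frame("wrist");cv2.imwrite("pics/w5.png",c["frame"])
E
```

```text
clock: 12.45
position: [0.4568, -0.1558, 0.109]
tool_rot: [3.141, -0.001, 0.308]
force: [0.7, 0.7, 1.1]
grip_width: 0.0003
finger_force: 0.0
t 12.45 jig mm [[-107.9   -0.4]] z 109.0 rot [ 3.141e+00 -1.000e-03  3.080e-01] F [0.7 0.7 1.1] w 0.0
0.78 far end [26.8 -2. ] near [-77.3  -2. ]
0.68 far end [-179.2   -2. ] near [-195.3   -2. ]
```

View pics/w5.png

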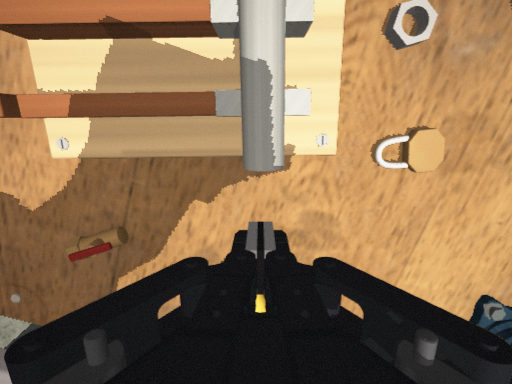

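The tube lies centred in both V-blocks, with its near end at about (263,168), jig x ≈ -77. The fingertip is in line at column 260. I'll go down and push along the V.

```bash
python3 -m handwheel '[{"dx":0,"dy":0,"dz":4,"wx":0,"wy":0,"wz":0,"claw":0},{"dx":0,"dy":0,"dz":1.3,"wx":0,"wy":0,"wz":0,"claw":0},{"dx":0.6,"dy":0,"dz":0,"wx":0,"wy":0,"wz":0,"claw":0},{"dx":0.6,"dy":0,"dz":0,"wx":0,"wy":0,"wz":0,"claw":0},{"dx":0.6,"dy":0,"dz":0,"wx":0,"wy":0,"wz":0,"claw":0},{"dx":0.4,"dy":0,"dz":0,"wx":0,"wy":0,"wz":0,"claw":0},{"dx":0.4,"dy":0,"dz":0,"wx":0,"wy":0,"wz":0,"claw":0},{"dx":0.4,"dy":0,"dz":0,"wx":0,"wy":0,"wz":0,"claw":0}]'; python3 look.py;python3 -m handwheel '[{"dx":0.3,"dy":0,"dz":0,"wx":0,"wy":0,"wz":0,"claw":0},{"dx":0.3,"dy":0,"dz":0,"wx":0,"wy":0,"wz":0,"claw":0},{"dx":0,"dy":0,"dz":0,"wx":0,"wy":0,"wz":0,"claw":0}]'; python3 look.py
```

```text
clock: 13.6
position: [0.4849, -0.1468, 0.0558]
tool_rot: [-3.141, 0.001, 0.308]
force: [-3.0, -0.9, 2.1]
grip_width: -0.0
finger_force: 1.8
t 13.6 jig mm [[-78.5  -0.4]] z 55.8 rot [-3.141e+00  1.000e-03  3.080e-01] F [-3.  -0.9  2.1] w -0.0
0.75 far end [36.7 -1.8] near [-70.4  -1.8]
clock: 14.08
position: [0.4911, -0.1448, 0.0558]
tool_rot: [3.142, -0.001, 0.308]
force: [-0.2, -0.4, -0.8]
grip_width: 0.0001
finger_force: 0.2
t 14.07 jig mm [[-71.9  -0.4]] z 55.8 rot [ 3.142e+00 -1.000e-03  3.080e-01] F [-0.2 -0.4 -0.8] w 0.0
0.67 far end [43.3 -2. ] near [-63.8  -2.1]
```

```bash
python3 -m handwheel '[{"dx":0.3,"dy":0,"dz":0,"wx":0,"wy":0,"wz":0,"claw":0},{"dx":0.2,"dy":0,"dz":0,"wx":0,"wy":0,"wz":0,"claw":0},{"dx":0.1,"dy":0,"dz":0,"wx":0,"wy":0,"wz":0,"claw":0}]'; python3 -m handwheel '[{"dx":0.1,"dy":0,"dz":0,"wx":0,"wy":0,"wz":0,"claw":0},{"dx":0.1,"dy":0,"dz":0,"wx":0,"wy":0,"wz":0,"claw":0}]'; python3 look.py
```

```text
clock: 14.55
position: [0.4961, -0.1432, 0.0557]
tool_rot: [-3.141, 0.001, 0.308]
force: [-7.5, -1.8, 4.6]
grip_width: -0.0001
finger_force: 3.6
clock: 14.8
position: [0.4962, -0.1432, 0.0555]
tool_rot: [-3.141, 0.004, 0.307]
force: [-18.4, -4.8, 11.7]
grip_width: 0.0002
finger_force: 9.1
t 14.8 jig mm [[-66.6  -0.4]] z 55.5 rot [-3.141  0.004  0.307] F [-18.4  -4.8  11.7] w 0.0
0.95 far end [48.3 -1.9] near [-59.5  -1.8]
```

The force rose to 18 N with the tip no longer moving at x = -66.6 (tube end ≈ -55.6), so the tube is against the stop. Now back off, rise and go over to behind the drill plate.

```bash
python3 -m handwheel '[{"dx":0,"dy":0,"dz":0,"wx":0,"wy":0,"wz":0,"claw":0},{"dx":0,"dy":0,"dz":0,"wx":0,"wy":0,"wz":0,"claw":0},{"dx":-2,"dy":0,"dz":0,"wx":0,"wy":0,"wz":0,"claw":0},{"dx":-1,"dy":0,"dz":-3,"wx":0,"wy":0,"wz":0,"claw":0},{"dx":0,"dy":0,"dz":-5,"wx":0,"wy":0,"wz":0,"claw":0},{"dx":0,"dy":0,"dz":-5,"wx":0,"wy":0,"wz":0,"claw":0},{"dx":0,"dy":0,"dz":-5,"wx":0,"wy":0,"wz":0,"claw":0},{"dx":0,"dy":0,"dz":0,"wx":0,"wy":0,"wz":0,"claw":0}]'; python3 look.py
python3 - <<'E'
from st import *
c=optics.grab_frame("wrist");cv2.imwrite("pics/w6.png",c["frame"])
E
```

```text
clock: 15.9
position: [0.4717, -0.1519, 0.2393]
tool_rot: [3.138, -0.006, 0.308]
force: [0.3, -0.1, -1.3]
grip_width: -0.0003
finger_force: 0.0
t 15.9 jig mm [[-92.6  -1.3]] z 239.3 rot [ 3.138 -0.006  0.308] F [ 0.3 -0.1 -1.3] w -0.0
0.86 far end [76.6 -1.6] near [-56.4  -3.6]
0.71 far end [ 91.2 228.8] near [ 83.1 230.5]
```

View pics/w6.png

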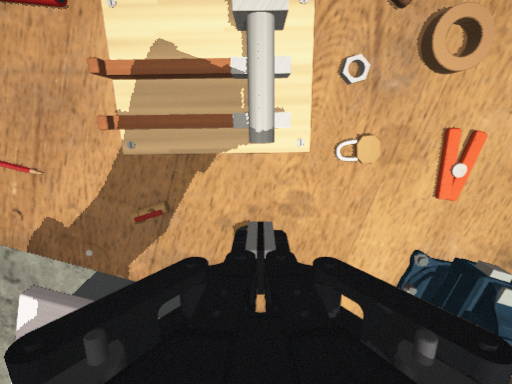

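The tube lies in both notches with its far end touching the stop at about (262,14) and its near end at x ≈ -56. Next, over to behind the plate.

```bash
python3 -m handwheel '[{"dx":5,"dy":0,"dz":0,"wx":0,"wy":0,"wz":0,"claw":0},{"dx":5,"dy":0,"dz":0,"wx":0,"wy":0,"wz":0,"claw":0},{"dx":5,"dy":0,"dz":0,"wx":0,"wy":0,"wz":0,"claw":0},{"dx":5,"dy":0,"dz":0,"wx":0,"wy":0,"wz":0,"claw":0},{"dx":5,"dy":0,"dz":0,"wx":0,"wy":0,"wz":0,"claw":0},{"dx":0,"dy":0,"dz":0,"wx":0,"wy":0,"wz":0,"claw":0},{"dx":0,"dy":0,"dz":0,"wx":0,"wy":0,"wz":0,"claw":0}]'; python3 -c "
from st import *;st()
c=optics.grab_frame('wrist')
for m in optics.masks_of('oil_can','wrist')[:2]: print(m['p'],m['rect'],(J(ray(c,[[m['rect'][0]+m['rect'][2]/2,m['rect'][1]+m['rect'][3]/2]],.07))*1e3).round())
c=optics.grab_frame('top');print((J(ray(c,[[228,156]],.06))*1e3).round())"
```

```text
clock: 16.92
position: [0.7073, -0.0759, 0.2341]
tool_rot: [-3.141, 0.002, 0.308]
force: [-0.2, -0.6, 0.6]
grip_width: -0.0002
finger_force: 0.0
t 16.93 jig mm [[155.   -0.4]] z 234.1 rot [-3.141e+00  2.000e-03  3.080e-01] F [-0.2 -0.6  0.6] w -0.0
0.91 [99.1, 129.8, 80.7, 59.5] [[174. 137.]]
[[157. 147.]]
```

```bash
python3 -m handwheel '[{"dx":0,"dy":1.4,"dz":4,"wx":0,"wy":0,"wz":0,"claw":0},{"dx":0,"dy":0,"dz":4,"wx":0,"wy":0,"wz":0,"claw":0},{"dx":0,"dy":0,"dz":2.4,"wx":0,"wy":0,"wz":0,"claw":0},{"dx":-1,"dy":0,"dz":0,"wx":0,"wy":0,"wz":0,"claw":0},{"dx":-1,"dy":0,"dz":0,"wx":0,"wy":0,"wz":0,"claw":0},{"dx":-1,"dy":0,"dz":0,"wx":0,"wy":0,"wz":0,"claw":0},{"dx":-0.6,"dy":0,"dz":0,"wx":0,"wy":0,"wz":0,"claw":0}]'; python3 -c "from st import *;st()"; python3 -m handwheel '[{"dx":-0.8,"dy":0,"dz":0,"wx":0,"wy":0,"wz":0,"claw":0},{"dx":-0.8,"dy":0,"dz":0,"wx":0,"wy":0,"wz":0,"claw":0}]'; python3 -c "from st import *;st()"
```

```text
clock: 17.95
position: [0.678, -0.1006, 0.1332]
tool_rot: [3.141, -0.002, 0.307]
force: [2.6, 1.2, 0.8]
grip_width: -0.0004
finger_force: 1.3
t 17.95 jig mm [[119.6 -15. ]] z 133.2 rot [ 3.141e+00 -2.000e-03  3.070e-01] F [2.6 1.2 0.8] w -0.0
clock: 18.2
position: [0.6626, -0.1053, 0.1322]
tool_rot: [3.141, -0.001, 0.308]
force: [4.1, -2.0, 0.3]
grip_width: -0.0004
finger_force: 2.4
t 18.2 jig mm [[103.5 -14.9]] z 132.2 rot [ 3.141e+00 -1.000e-03  3.080e-01] F [ 4.1 -2.   0.3] w -0.0
```

The plate is moving at about 4 N. I'll carry on over, then down.

```bash
python3 -m handwheel '[{"dx":-0.9,"dy":0,"dz":0,"wx":0,"wy":0,"wz":0,"claw":0},{"dx":-0.9,"dy":0,"dz":0,"wx":0,"wy":0,"wz":0,"claw":0},{"dx":-1,"dy":0,"dz":0.2,"wx":0,"wy":0,"wz":0,"claw":0},{"dx":-0.8,"dy":0,"dz":0.8,"wx":0,"wy":0,"wz":0,"claw":0},{"dx":-0.8,"dy":0,"dz":0.8,"wx":0,"wy":0,"wz":0,"claw":0},{"dx":-0.8,"dy":0,"dz":0.8,"wx":0,"wy":0,"wz":0,"claw":0}]'; python3 -c "from st import *;st()"; python3 -m handwheel '[{"dx":-0.6,"dy":0,"dz":0.8,"wx":0,"wy":0,"wz":0,"claw":0},{"dx":-0.4,"dy":0,"dz":0.6,"wx":0,"wy":0,"wz":0,"claw":0},{"dx":0,"dy":0,"dz":0.3,"wx":0,"wy":0,"wz":0,"claw":0}]'; python3 -c "from st import *;st()"
```

```text
clock: 18.95
position: [0.6128, -0.1213, 0.1051]
tool_rot: [3.141, -0.0, 0.307]
force: [5.0, -4.2, 0.8]
grip_width: 0.0001
finger_force: 2.9
t 18.95 jig mm [[ 51.2 -14.9]] z 105.1 rot [ 3.141 -0.     0.307] F [ 5.  -4.2  0.8] w 0.0
clock: 19.32
position: [0.6029, -0.1246, 0.088]
tool_rot: [3.141, 0.001, 0.307]
force: [0.1, -6.6, 2.2]
grip_width: 0.0
finger_force: 3.2
t 19.32 jig mm [[ 40.8 -15.1]] z 88.0 rot [3.141e+00 1.000e-03 3.070e-01] F [ 0.1 -6.6  2.2] w 0.0
```

```bash
python3 -m handwheel '[{"dx":0,"dy":0.2,"dz":0.2,"wx":0,"wy":0,"wz":0,"claw":0},{"dx":0,"dy":0,"dz":0.2,"wx":0,"wy":0,"wz":0,"claw":0},{"dx":0,"dy":0,"dz":0,"wx":0,"wy":0,"wz":0,"claw":0}]'; python3 -c "from st import *;st()"
```

```text
clock: 19.7
position: [0.6038, -0.1253, 0.0844]
tool_rot: [-3.141, 0.001, 0.308]
force: [0.8, 0.2, -0.2]
grip_width: -0.0003
finger_force: 0.0
t 19.7 jig mm [[ 41.4 -16. ]] z 84.4 rot [-3.141e+00  1.000e-03  3.080e-01] F [ 0.8  0.2 -0.2] w -0.0
```

```bash
python3 -m handwheel '[{"dx":0,"dy":0,"dz":0.1,"wx":0,"wy":0,"wz":0,"claw":0},{"dx":0,"dy":0,"dz":0.1,"wx":0,"wy":0,"wz":0,"claw":0},{"dx":0,"dy":0,"dz":0,"wx":0,"wy":0,"wz":0,"claw":0}]'; python3 -c "from st import *;st()"
```

```text
clock: 20.08
position: [0.6042, -0.1254, 0.0835]
tool_rot: [3.142, -0.0, 0.308]
force: [-5.6, 1.0, 13.1]
grip_width: -0.0001
finger_force: 6.4
t 20.07 jig mm [[ 41.7 -16.3]] z 83.5 rot [ 3.142 -0.     0.308] F [-5.6  1.  13.1] w -0.0
```

The plate's top is at 83.5 mm, exactly the shut height, and resists with 13 N. A last press, then retreat and check.

```bash
python3 -m handwheel '[{"dx":0,"dy":0,"dz":0.05,"wx":0,"wy":0,"wz":0,"claw":0},{"dx":0,"dy":0,"dz":0,"wx":0,"wy":0,"wz":0,"claw":0},{"dx":0,"dy":0,"dz":-1,"wx":0,"wy":0,"wz":0,"claw":0},{"dx":-2,"dy":0,"dz":-5,"wx":0,"wy":0,"wz":0,"claw":0},{"dx":-5,"dy":0,"dz":-3,"wx":0,"wy":0,"wz":0,"claw":0},{"dx":-5,"dy":0,"dz":-2,"wx":0,"wy":0,"wz":0,"claw":0},{"dx":-3,"dy":0,"dz":0,"wx":0,"wy":0,"wz":0,"claw":0},{"dx":0,"dy":0,"dz":0,"wx":0,"wy":0,"wz":0,"claw":0}]'; python3 look.py
python3 - <<'E'
from st import *
c=optics.grab_frame("wrist");cv2.imwrite("pics/w7.png",c["frame"])
E
```

```text
clock: 21.08
position: [0.4598, -0.1722, 0.1931]
tool_rot: [3.14, 0.0, 0.306]
force: [0.5, 0.2, 0.2]
grip_width: 0.0002
finger_force: 0.0
t 21.07 jig mm [[-110.  -17.]] z 193.1 rot [3.14  0.    0.306] F [0.5 0.2 0.2] w 0.0
0.72 far end [  54.9 -203.1] near [  13.4 -211.5]
0.71 far end [55.6 59.4] near [-71.1  70.7]
```

View pics/w7.png

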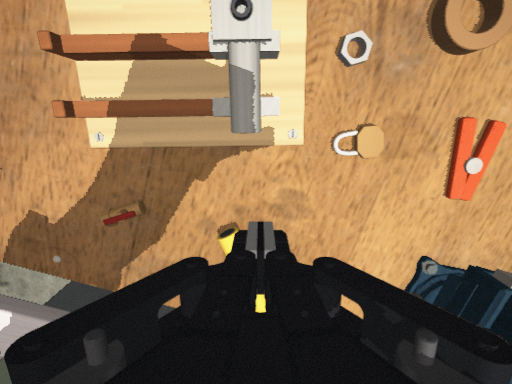

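The plate is flat over the tube, with the bush at (241,8), and the tube sits in the notches with its near end at (246,132). I'll check that end, then hand in.

Run:
```python
from st import *
c=optics.grab_frame("wrist");x=(J(ray(c,[[246,132]],.05))*1e3)[0];print(x)
if -62<x[0]<-48: print(job_done())
```

```text
[-55.74468767  -2.61039724]
the job is handed in; nothing more can be done
None
```

The job is handed in: the tube was rolled into the V and pushed up against the stop, and the drill plate is pressed flat above it. My last measurements put the tube's near end at jig x ≈ -56 mm and the plate at its shut height of 83.5 mm; the judging result was not shown.

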